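# Put the sausage filler into its slow filling gear

### The job

The sausage filler's gear selector has been left in neutral: pull its sprung knob up, swing it clockwise (seen from above) towards the single pip, the slow filling gear, and let it drop fully home in the notch there. The notch is not exactly at the pip, so feel for it with the selector riding on its spring, and do not force it once it has dropped or when it is blocked. Let go of it at the end and leave the other things on the block alone.

Things in the scene. Friction and masses are not known exactly. Their poses are not given: they have to be found in the camera images.
- filler: Horizontal bench sausage filler, fixed: aluminium gearbox 125 x 130 mm, top at 190 mm; a steel cylinder lies along its +y side (flange top at 188 mm), a rack tail sticks out to -y, a crank is on its +x side. Origin: on the block's surface, straight below the upright pivot axis of the gear selector. Its z axis is up. In neutral (turn 0) the selector's arm points along the filler's -x axis
- knob_grip (a point): Middle of the selector's upright black knob: a round grip of 23 mm diameter at this point, rising from a flat steel arm (16 mm wide); the knob's top is 16 mm above this point, the arm's top 26 mm below it. The point lies 75 mm from the upright pivot axis and at 245.5 mm height when the selector is home; it rises with the selector and swings about the pivot, z stays up
- slow_mark (a point): The single round pip (8 mm across) on the gearbox top, 52 mm from the pivot axis: the slow filling gear. It lies 1.25 rad clockwise from the neutral mark seen from above, on the cylinder's side. (Two pips at the same angle the other way mark the fast return gear.)
- neutral_mark (a point): The short raised bar on the gearbox top, 52 mm from the pivot axis in the filler's -x direction: neutral
- selector_lift (a joint): How far the selector (hub, arm and knob together) is pulled up, in m: 0 fully home, 0.014 its upper stop. A spring pushes it down with 3.5 N when home, 7 N at the stop, its weight adds 1.4 N. Its pin clears the ring above 0.009; riding on the ring's top it stands at about 0.009 and it drops to 0 only in neutral or in a gear notch
- selector_turn (a joint): Selector angle in rad, 0 with the arm at the neutral mark, growing clockwise seen from above; stops at +-1.75. Turning takes 0.15 Nm (2 N at the knob); it stays where it is left. Neutral has 0.1 rad of play or more. The slow notch lies anywhere within 0.30 rad of 1.25; the pin has about +-0.06 rad of play in it. From 0.86 to the notch, and beyond it, the pin rides on the ring's flat top
- pin: Dowel pin, 6 mm diameter, hidden under the selector's hub, 22 mm from the pivot axis on the arm's side. Origin on the pivot axis under the hub. It drops 9 mm into straight-sided openings of a ring in the gearbox lid: wide for neutral, narrow for each gear. More than 25 N between pin and ring damages it: about 9 N sideways at the knob with the pin against a wall. Riding, it bears the spring's 7 N
- knife: Boning knife lying on the block, about 270 mm long, black handle
- nozzle: Spare white filling nozzle standing on its 90 mm flange, 150 mm high
- jar: Closed clear spice jar, 72 mm diameter, 100 mm high

How it is judged:
On the way:
1. the selector is pulled up clear of its neutral opening (value of joint selector_lift above 0.0092 m), for 0.1 s.
At the end, for the whole second after the job is handed in: The selector has dropped fully home (within 2 mm) in the slow gear's notch (0.85 to 1.65 rad clockwise of neutral) and is let go (value of joint selector_lift below 0.002 m and value of joint selector_turn between 0.85 and 1.65 rad); the robot touches nothing.
It fails at once if the selector is forced: more than 25 N between its pin and the ring in the gearbox (contact force between pin and filler above 25 N).
It fails at once if the knife, nozzle or jar is disturbed (moved more than 20 mm) (distance of any of knife, nozzle, jar from where it was at the start of the episode above 0.02 m).
It also fails if it takes over 64 s, if anything falls off the work surface, if the arm or the gripper's body presses on something with over 40 N, if the wrist force passes 120 N, or if a joint passes its speed limit or range.

### The arm

A 6-joint arm with a two-finger parallel gripper is mounted at the origin on the work surface. World frame = base frame: x ahead of the robot, y to its left, z up, the work surface at z = 0. Lengths are in m, angles in rad, forces in N, time in s.
With the tool pointing down it reaches from about 0.275 to 0.775 m from the base axis. Payload 14.6 kg.
Tool frame: the origin (TCP) lies between the finger pads; the fingertips stand nose_length ahead of it and the grasp point (between the pads) lies 8 mm behind it (nose_length is the distance from the TCP to the fingertips, in m); z points along the fingers, x is the direction in which the jaws open and shut, and the axes are right-handed (so a half turn about z gives the same grasp; the last joint's range is limited). The gripper opens to 85 mm and grips with 20 to 120 N. Pads are 22 mm wide; open, the fingers measure 114 mm over their backs; the gripper's body (76 mm by 85 mm) begins 54 mm behind the grasp point. The pads swing forward as they close: fully open they stand 13 mm farther back than shut.
Start: joints at [-1.438, 0.263, -0.048, 1.259, 0, 1.415], TCP at [0.149, -0.503, 0.242] pointing down, gripper open.
Joint ranges: [-2.65, 2.65], [-0.89, 1.7], [-1.18, 1.37], [-2.13, 2.11], [-1.35, 1.29], [-3.14, 3.14]. Speed limits (rad/s): [1.89, 1.89, 2.57, 2.79, 3.14, 3.14].

### API

Orientations are given as a rotation vector (axis times angle).
In Python, from cell import * gives the robot as it stands.
- The arm moves only by the tool move_arm, never from a script. Its argument "commands" is a list of rows, each a list of 4 numbers: the shift along the tool's x, y, z as a fraction of full scale, then the turn about the tool's z as a fraction of full scale. A call has 1 to 12 rows; each row is the pose to reach, as a shift and turn from the pose measured when the call began, along the tool's axes at that moment; what a row does not reach only later rows make up. Full scale, the value 1, is 0.12 m for a shift and 60 degrees for a turn. A row lasts 1/8 s, in which the tool goes at most 62.5 mm and 10.7 degrees, less where a joint would pass 70% of its speed; a pose out of reach is approached as far as the arm can. A call with a number of a shift or a turn outside -1 to 1 is refused whole. A call with a gripper value outside its range is refused whole. "jaw" is the opening, from 0 (shut) to 1 (fully open), set as the call begins (left out, the last holds). The fingers move at their own pace and stop on an object; the grip force is fixed at half the most. Time passes only in rows, so rows that repeat a pose let the fingers close. It gives the time, the measured TCP pose, the force and the opening at its end, in the units of the state.
- observe(): the state, without advancing time (a new reading comes with each control period).
- snapshot(name): name is "scene" or "top" or "wrist"; returns the picture (420x560x3 uint8, blue, green, red); there is no depth.
- camera_params(name): a dict with "vfov" (degrees; the focal length in pixels is half the picture's height over the tangent of half this angle, whatever the lens; pixels are square), "cx", "cy" (the principal point, pixels), "k1" (the pictures are not rectified: a ray, as slopes to the right and down, at radius r is drawn at 1 + k1 r^2 times it, then the intrinsics apply), "rvec" (rotation vector, rad) and "tvec" (3), from world to camera coordinates, as OpenCV has them. Camera axes: x right, y down, z forward; pixel columns grow to the right and rows downward; lengths in m; the calibration is good to about 2 mm. A picture is of the moment at which its call begins: read the wrist's pose just before it. camera_params takes no time and is no camera call; for the wrist camera it gives the pose at the moment of the call.
- finish_job(): hands the job in, once; it reports no verdict.
Trained networks look in the newest picture that a camera, given by its name, has taken for a name from the list of things; names that differ only in an ending like _2 or _b are one class to them, and where a whole thing is asked for, a point or a joint stands for the part that bears it (a point fixed in the world has none). Each returns a list of dicts, best first, with "p" (0 to 1); they miss things now and then, are a little off and sometimes report something else, mostly with a low value. They report only what shows in the picture. A call takes as long as a camera call.
- look_for(query, camera): "at" ([x, y, z] in m, in world coordinates, good to about 4 mm: the middle of the surface that is visible of it).
- outline_of(query, camera): "region" (420x560 bool, what is visible of it).
The state is a dict: "time": time; "joints": joint angles; "joint_vel": joint speeds; "effort": joint torques, N m; "tool_pos": TCP position; "ee_rot": TCP orientation; "force": force on the tool from outside, world axes, zero at the start; "torque": the same for the moment, N m; "width": finger opening in m.
Only numpy, scipy, OpenCV 4.12 (cv2) and the standard library are available. Lean on these libraries where they do the work, as an engineer would, in place of code of your own. Each camera call takes 0.05 s, during which the arm holds its last target.

## Working session

There is one attempt and no reset: what is moved stays moved. The work goes in short steps, Python scripts to look and compute and a tool call to move; the robot and the scene stay as the last step left them, time stands still between calls to the robot, and variables do not carry over. Pictures are saved under pics/ and viewed, and the job is handed in when it is done.

Besides the shell and the picture viewer there is one more tool, called after "Call:" as name([rows], argument=value, ...), one row to a line, values as JSON. move_arm: Moves the arm, as the interface text tells. Its arguments: {"type":"object","properties":{"commands":{"type":"array","items":{"type":"array","items":{"type":"number"}}},"jaw":{"type":"number"}},"required":["commands"]}

```bash
mkdir -p pics; ls; python3 - <<'E'
from cell import *
import cv2
s=observe();print(s)
for c in("scene","top","wrist"):
    cv2.imwrite(f"pics/{c}0.png",snapshot(c)); print(c,camera_params(c))
    for q in("knob_grip","slow_mark","neutral_mark","selector_turn","filler","nozzle","jar","knife"):
        print(q,[(r["at"],r["p"]) for r in look_for(q,c)][:2])
print(observe()["time"])
E
```

```text
pics
{'time': 0.0, 'joints': array([-1.43830818e+00,  2.63507243e-01, -4.89486587e-02,  1.25940488e+00,
       -5.54351178e-06,  1.41551102e+00]), 'joint_vel': array([ 0.00069317, -0.00027876, -0.00040753,  0.00051443,  0.00079163,
        0.00104479]), 'effort': array([ 1.96656802e-04, -6.37622309e+01,  3.84571946e+01,  1.36158412e-02,
       -2.09615177e-05,  3.30834735e-05]), 'tool_pos': array([ 0.14896889, -0.5031373 ,  0.24182892]), 'ee_rot': array([-2.51641264e+00,  1.87949795e+00,  1.17470656e-03]), 'force': array([ 0.26705316,  0.13271182, -0.42348453]), 'torque': array([-0.02650474, -0.01095262, -0.00496855]), 'width': 0.08518053385377547}
scene {'vfov': 42.08942467152059, 'cx': 272.46501215133287, 'cy': 208.509551802201, 'k1': 0.05997633302833595, 'rvec': array([ 1.94019874,  1.10287103, -0.60116833]), 'tvec': array([-0.2662646 , -0.12820873,  1.59927859])}
knob_grip [([0.5363, 0.0542, 0.2174], 0.82)]
slow_mark [([0.584, 0.1219, 0.1261], 0.94), ([0.3717, -0.1915, 0.0237], 0.15)]
neutral_mark [([0.5795, 0.1246, 0.1246], 0.78)]
selector_turn [([0.5367, 0.057, 0.2136], 0.59)]

[... 460 characters left out ...]
52)]
slow_mark [([0.5258, 0.2152, 0.1757], 0.74)]
neutral_mark [([0.5227, 0.2153, 0.1719], 0.74)]
selector_turn [([0.5366, 0.0613, 0.2179], 0.63)]
filler [([0.5303, 0.2153, 0.1793], 0.82), ([0.6996, 0.2591, 0.099], 0.27)]
nozzle [([0.3631, -0.1819, 0.0174], 0.87)]
jar [([0.5321, 0.064, 0.2163], 0.71), ([0.7004, 0.2614, 0.1039], 0.6)]
knife [([0.3226, 0.1992, 0.0106], 0.97)]
wrist {'vfov': 59.963797460820125, 'cx': 284.0666439188935, 'cy': 207.1943603249638, 'k1': -0.0682631536040332, 'rvec': array([-2.31136687,  1.73014117,  0.26536883]), 'tvec': array([-0.52439869, -0.03746003,  0.38097491])}
knob_grip []
slow_mark []
neutral_mark []
selector_turn []
filler []
nozzle []
jar []
knife []
1.35
```

View pics/scene0.png

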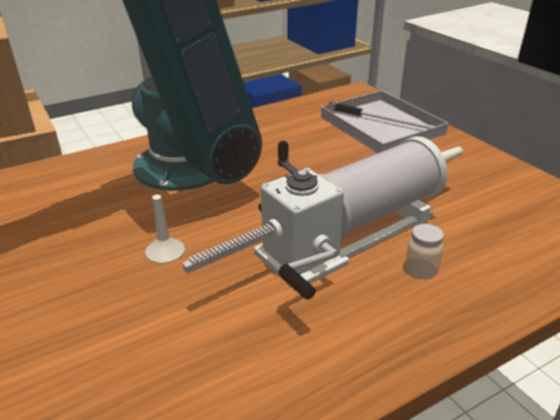

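View pics/top0.png

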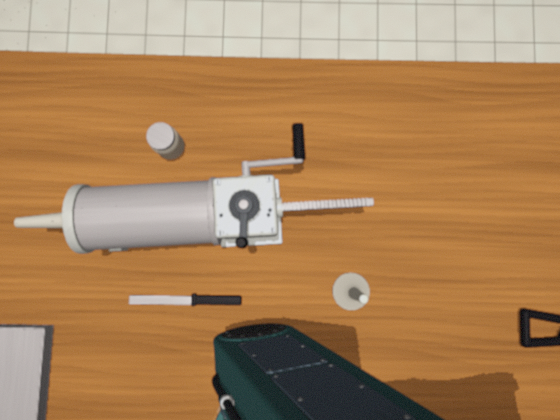

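```bash
python3 - <<'E'
import cv2
a=cv2.imread("pics/top0.png")[100:280,230:430];cv2.imwrite("pics/topc.png",cv2.resize(a,None,fx=3.3,fy=3.3,interpolation=cv2.INTER_CUBIC))
a=cv2.imread("pics/scene0.png")[100:300,180:440];cv2.imwrite("pics/scenec.png",cv2.resize(a,None,fx=3,fy=3,interpolation=cv2.INTER_CUBIC))
E
```

```text
(no output)
```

View pics/topc.png

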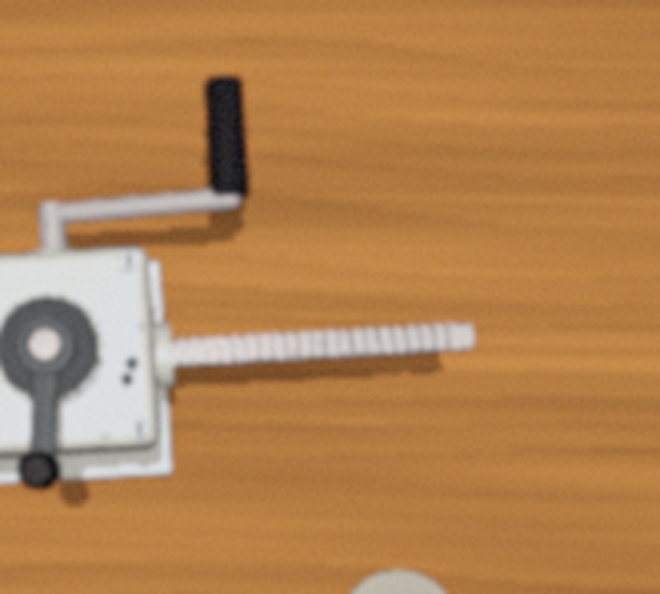

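View pics/scenec.png

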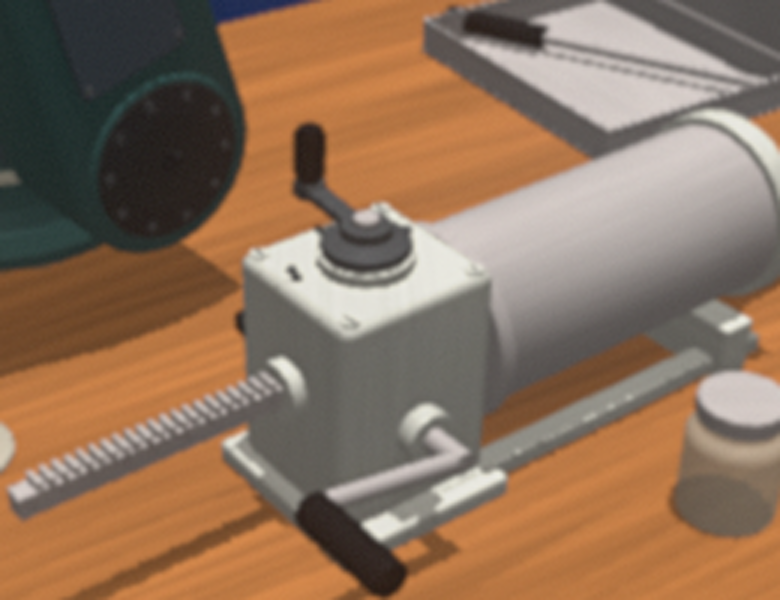

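```bash
cat > h.py <<'E'
from cell import *
import cv2,numpy as np
def ray(c,px,P=None):
    p=P or camera_params(c);f=210/np.tan(np.radians(p["vfov"])/2)
    d=np.array([(px[0]-p["cx"])/f,(px[1]-p["cy"])/f]);u=d.copy()
    for _ in range(20):u=d/(1+p["k1"]*(u@u))
    R=cv2.Rodrigues(p["rvec"])[0];return -R.T@p["tvec"],R.T@np.array([u[0],u[1],1])
def onz(c,px,z,P=None):
    o,d=ray(c,px,P);return o+d*(z-o[2])/d[2]
def proj(c,X,P=None):
    p=P or camera_params(c);f=210/np.tan(np.radians(p["vfov"])/2)
    R=cv2.Rodrigues(p["rvec"])[0];q=R@np.array(X)+p["tvec"];u=q[:2]/q[2];u=u*(1+p["k1"]*(u@u));return u*f+[p["cx"],p["cy"]]
def tri(a,b):
    (o,d),(q,e)=a,b;d=d/np.linalg.norm(d);e=e/np.linalg.norm(e)
    s,t=np.linalg.lstsq(np.c_[d,-e],q-o,rcond=None)[0];return (o+s*d+q+t*e)/2,np.linalg.norm(o+s*d-q-t*e)
E
python3 - <<'E'
from h import *
t=lambda x,y:(x/3.3+230-.35,y/3.3+100-.35); s=lambda x,y:(x/3+180-.33,y/3+100-.33)
K=onz("top",t(39,468),.2615);print("knobtop",K,proj("scene",K),s(310,127))
print("tri",tri(ray("top",t(39,468)),ray("scene",s(311,128))))
P=tri(ray("top",t(43,345)),ray("scene",s(368,214)));print("hub",P)
print("dist",np.linalg.norm((K-P[0])[:2]), (K-P[0])[:2])
a,b=onz("top",t(148,250),.19),onz("top",t(153,440),.19);print("edge",a,b,b-a)
a,b=onz("top",t(180,352),.09),onz("top",t(470,335),.09);print("rack",b-a)
a,b=onz("top",(75,187),.188),onz("top",(210,180),.188);print("cyl",b-a)
R=cv2.Rodrigues(observe()["ee_rot"])[0];print(R)
print("top pip", onz("top",t(131,363),.19),onz("top",t(127,379),.19))
E
```

```text
knobtop [0.46667688 0.06323453 0.2615    ] [282.32666485 141.7727339 ] (283.00333333333333, 142.00333333333333)
tri (array([0.46717249, 0.06423221, 0.26003201]), np.float64(0.0020084529152974025))
hub (array([0.53982852, 0.06618725, 0.22623684]), np.float64(0.0003973350167242577))
dist 0.0732112078448303 [-0.07315164 -0.00295272]
edge [0.60443307 0.0051124  0.19      ] [ 0.48594862 -0.0008323   0.19      ] [-0.11848446 -0.0059447   0.        ]
rack [ 0.01669389 -0.20079805  0.        ]
cyl [ 0.02136344 -0.27656202  0.        ]
[[ 2.83848710e-01 -9.58869078e-01 -2.89860710e-05]
 [-9.58869078e-01 -2.83848710e-01  1.66632671e-05]
 [-2.42055504e-05  2.30640004e-05 -9.99999999e-01]]
top pip [0.53326435 0.01394645 0.19      ] [0.52325872 0.01617231 0.19      ]
```

```bash
cat >> h.py <<'E'
def delta(goal,yaw):
    s=observe();R=cv2.Rodrigues(s["ee_rot"])[0];d=R.T@(np.array(goal)-s["tool_pos"])/.12
    y=np.arctan2(R[1,0],R[0,0]);e=(yaw-y+np.pi)%(2*np.pi)-np.pi
    print("t",round(s["time"],2),"pos",s["tool_pos"].round(4),"yaw",y.round(3),"q",s["joints"].round(2),"tilt",R[2,:2].round(3),"F",s["force"].round(2),"w",s["width"].round(4))
    print("delta",d.round(3),"turn",round(-e/np.radians(60),3))
E
python3 -c "
from h import *
delta([.467,.0635,.335],1.61)"
```

```text
Traceback (most recent call last):
  File "h.py", line 19, in delta
    print("t",round(s["time"],2),"pos",s["tool_pos"].round(4),"yaw",y.round(3),"q",s["joints"].round(2),"tilt",R[2,:2].round(3),"F",s["force"].round(2),"w",s["width"].round(4))
                                                                                                                                                            ^^^^^^^^^^^^^^^^
AttributeError: 'float' object has no attribute 'round'
```

Call:
move_arm([
  [-0.45, -0.45, -0.4, -0.17],
  [-0.9, -0.93, -0.75, -0.34],
  [-0.9, -0.93, -0.75, -0.51],
  [-0.9, -0.93, -0.75, -0.68],
  [-0.9, -0.93, -0.75, -0.85],
  [-0.9, -0.93, -0.75, -1],
], jaw=0.8)

```text
time: 2.1
tool_pos: [0.2255, -0.3681, 0.3324]
ee_rot: [3.121, -0.36, 0.0]
force: [0.9, 0.6, -0.4]
width: 0.068
```

```bash
python3 -c "
from h import *
delta([.467,.0635,.335],1.61)"
```

```text
Traceback (most recent call last):
  File "h.py", line 19, in delta
    print("t",round(s["time"],2),"pos",s["tool_pos"].round(4),"yaw",y.round(3),"q",s["joints"].round(2),"tilt",R[2,:2].round(3),"F",s["force"].round(2),"w",s["width"].round(4))
                                                                                                                                                            ^^^^^^^^^^^^^^^^
AttributeError: 'float' object has no attribute 'round'
```

```bash
sed -i 's/s\["width"\].round(4)/round(s["width"],4)/' h.py; python3 -c "
from h import *
delta([.467,.0635,.335],1.61)"
```

```text
t 2.1 pos [ 0.2255 -0.3681  0.3324] yaw -0.23 q [-1.21  0.09 -0.03  1.45  0.    0.59] tilt [0. 0.] F [ 0.87  0.62 -0.35] w 0.068
delta [ 1.14  -3.96  -0.022] turn -1.757
```

Call:
move_arm([
  [0.15, -0.5, 0, -0.17],
  [0.3, -1, 0, -0.34],
  [0.3, -1, 0, -0.51],
  [0.3, -1, 0, -0.68],
  [0.3, -1, 0, -0.85],
  [0.3, -1, 0, -1],
])

```text
time: 2.85
tool_pos: [0.2879, -0.2593, 0.3325]
ee_rot: [2.879, 1.256, 0.0]
force: [0.1, 0.4, -0.2]
width: 0.0681
```

```bash
python3 -c "
from h import *
delta([.467,.0635,.335],1.61)"
```

```text
t 2.85 pos [ 0.2879 -0.2593  0.3325] yaw 0.823 q [-0.94  0.01 -0.11  1.45 -0.   -0.2 ] tilt [-0.     0.001] F [ 0.07  0.4  -0.15] w 0.0681
delta [ 2.987 -0.736 -0.022] turn -0.752
```

Call:
move_arm([
  [0.5, -0.12, 0, -0.17],
  [1, -0.25, 0, -0.34],
  [1, -0.25, 0, -0.51],
  [1, -0.25, 0, -0.68],
  [1, -0.25, 0, -0.752],
])

```text
time: 3.48
tool_pos: [0.3476, -0.1507, 0.3325]
ee_rot: [2.171, 2.27, -0.0]
force: [-0.5, -0.3, -0.6]
width: 0.0685
```

```bash
python3 -c "
from h import *
delta([.467,.0635,.335],1.61)"
```

```text
t 3.48 pos [ 0.3476 -0.1507  0.3325] yaw 1.615 q [-0.62 -0.01 -0.13  1.45 -0.   -0.67] tilt [-0.001  0.   ] F [-0.46 -0.28 -0.59] w 0.0685
delta [ 1.739  1.073 -0.022] turn 0.005
```

Call:
move_arm([
  [0.5, 0.3, 0, 0],
  [1, 0.6, 0, 0],
  [1, 0.6, 0, 0],
])

```text
time: 3.85
tool_pos: [0.415, -0.0249, 0.3323]
ee_rot: [2.167, 2.274, 0.0]
force: [-0.2, -0.6, 0.4]
width: 0.0681
```

Call:
move_arm([
  [0.35, 0.2, 0, 0],
  [0.7, 0.42, 0, 0],
  [0.75, 0.45, 0, 0],
  [0.75, 0.45, 0, 0],
])

```text
time: 4.35
tool_pos: [0.4645, 0.0677, 0.3322]
ee_rot: [2.166, 2.275, -0.0]
force: [-0.5, -1.0, 1.0]
width: 0.0683
```

```bash
python3 - <<'E'
from h import *
delta([.467,.0635,.335],1.61)
P=camera_params("wrist");I=snapshot("wrist");cv2.imwrite("pics/w1.png",I)
print(P);print(look_for("knob_grip","wrist"))
for X in ([.467,.0635,.2615],[.54,.066,.226]):print(proj("wrist",X))
E
```

```text
t 4.35 pos [0.4645 0.0677 0.3322] yaw 1.62 q [-0.03  0.15  0.05  1.47 -0.   -0.08] tilt [-0. -0.] F [-0.46 -0.98  1.  ] w 0.0683
delta [-0.036  0.019 -0.023] turn 0.009
{'vfov': 59.963797460820125, 'cx': 284.0666439188935, 'cy': 207.1943603249638, 'k1': -0.0682631536040332, 'rvec': array([-2.01417007, -2.11076579, -0.31855642]), 'tvec': array([-0.04608376, -0.51193471,  0.32782791])}
[{'at': [0.5266, 0.0601, 0.2143], 'p': 0.59}]
[277.79813359 230.67445794]
[278.05777148 304.60125825]
```

View pics/w1.png

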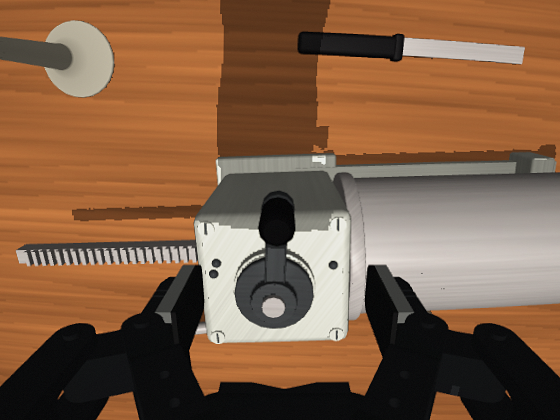

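```bash
python3 - <<'E'
from h import *
a=cv2.imread("pics/w1.png")[170:350,190:360];a=cv2.convertScaleAbs(a,alpha=1.6,beta=30);cv2.imwrite("pics/w1c.png",cv2.resize(a,None,fx=3.3,fy=3.3,interpolation=cv2.INTER_CUBIC))
P=camera_params("wrist");print(-cv2.Rodrigues(P["rvec"])[0].T@P["tvec"])
E
```

```text
[0.38938221 0.06378948 0.46459212]
```

View pics/w1c.png

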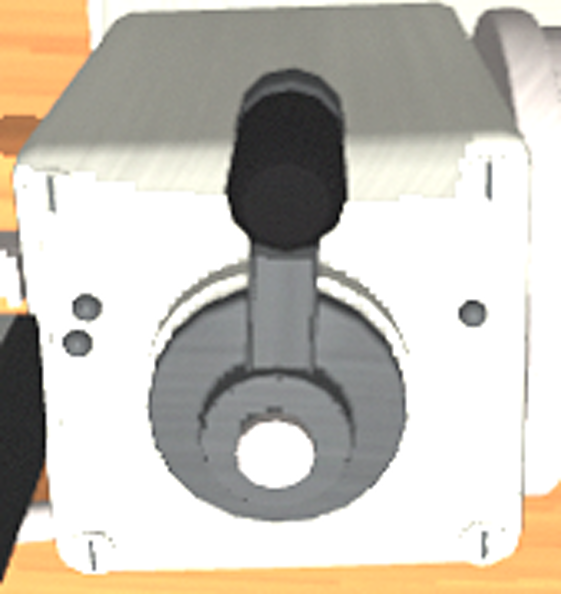

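```bash
python3 - <<'E'
from h import *
t=lambda x,y:(x/3.3+190-.35,y/3.3+170-.35)
w="wrist"
K=onz(w,t(287,205),.2615)[:2];S=onz(w,t(472,313),.191)[:2];F=(onz(w,t(87,307),.191)[:2]+onz(w,t(78,343),.191)[:2])/2
H=onz(w,t(275,454),.227)[:2]
print(K,S,F,H)
# two pips symmetric at ±1.25, r 52: mid at r*cos1.25=16.4mm along -x ; separation 98.7
d=S-F;print("sep",np.linalg.norm(d)); u=d/np.linalg.norm(d); ax=np.array([-u[1],u[0]]); print("psi",np.arctan2(-u[0],u[1])); m=(S+F)/2
nx=np.array([-u[1],u[0]]); print(nx); print("pivot",m-nx*.052*np.cos(1.25)*1); 
for p in (H,m-nx*.0164):
  print(p,"r",np.linalg.norm(K-p),"turn",np.arctan2(nx[0],nx[1]),np.arctan2(*(K-p)))
E
```

```text
[0.46773084 0.0628253 ] [0.52189487 0.11007349] [0.52977302 0.01210894] [0.54181718 0.06227288]
sep 0.09828082075064087
psi 0.08024573986450334
[-0.99678204 -0.08015965]
pivot [0.54217794 0.06240557]
[0.54181718 0.06227288] r 0.0740884032026986 turn -1.6510420666594 -1.5633399618165642
[0.54218117 0.06240583] r 0.07445150974824083 turn -1.6510420666594 -1.5651621535488245
```

```bash
python3 - <<'E'
import cell
print([n for n in dir(cell) if not n.startswith('__')])
print(getattr(cell,'nose_length',None))
from h import *
delta([.4677,.0628,.275],np.pi/2)
E
```

```text
['IKError', 'camera_params', 'finish_job', 'look_for', 'nose_length', 'observe', 'outline_of', 'snapshot']
0.011
t 4.45 pos [0.4643 0.0668 0.3325] yaw 1.618 q [-0.03  0.15  0.05  1.47 -0.   -0.08] tilt [-0.     0.001] F [-0.69 -0.25  0.08] w 0.0687
delta [-0.035  0.026  0.479] turn 0.045
```

Call:
move_arm([
  [-0.035, 0.026, 0.2, 0.045],
  [-0.035, 0.026, 0.4, 0.045],
  [-0.035, 0.026, 0.479, 0.045],
  [-0.035, 0.026, 0.479, 0.045],
  [-0.035, 0.026, 0.479, 0.045],
], jaw=0.5)

```text
time: 5.08
tool_pos: [0.4679, 0.0625, 0.2759]
ee_rot: [2.221, 2.22, 0.001]
force: [-0.1, 0.4, 0.7]
width: 0.0428
```

```bash
python3 - <<'E'
from h import *
delta([.4677,.0628,.240],np.pi/2)
cv2.imwrite("pics/w2.png",snapshot("wrist"))
E
```

```text
t 5.08 pos [0.4679 0.0625 0.2759] yaw 1.571 q [-0.04  0.16 -0.09  1.32 -0.   -0.04] tilt [-0.     0.002] F [-0.14  0.41  0.67] w 0.0428
delta [ 0.002 -0.002  0.299] turn -0.0
```

View pics/w2.png

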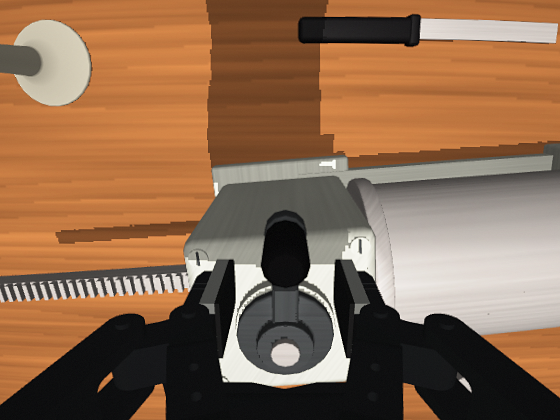

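```bash
python3 - <<'E'
from h import *
for z in (.265,.284,.30):
  for x in (.457,.468,.479):print(z,x,proj("wrist",[x,.0835,z]),proj("wrist",[x,.0415,z]))
print(proj("wrist",[.4677,.0628,.2615]))
a=cv2.imread("pics/w2.png")[190:390,180:400];a=cv2.convertScaleAbs(a,alpha=2,beta=40);cv2.imwrite("pics/w2c.png",cv2.resize(a,None,fx=3,fy=3,interpolation=cv2.INTER_CUBIC))
E
```

```text
0.265 0.457 [332.00949187 251.26723221] [233.90025833 251.44523825]
0.265 0.468 [331.01768547 274.30986654] [235.05073017 274.47531535]
0.265 0.479 [330.04403251 296.32043046] [236.17729449 296.47430016]
0.284 0.457 [338.24391653 271.91647717] [227.34273604 272.10692653]
0.284 0.468 [336.94157981 297.32952893] [228.83299549 297.50396394]
0.284 0.479 [335.66977541 321.41968004] [230.28493988 321.57957468]
0.3 0.457 [344.87757634 293.95103719] [220.3666288  294.15070278]
0.3 0.468 [343.19195151 321.6956599 ] [222.2737174  321.87530868]
0.3 0.479 [341.55566064 347.77281288] [224.12104971 347.93460484]
[283.71858007 270.16731448]
```

View pics/w2c.png

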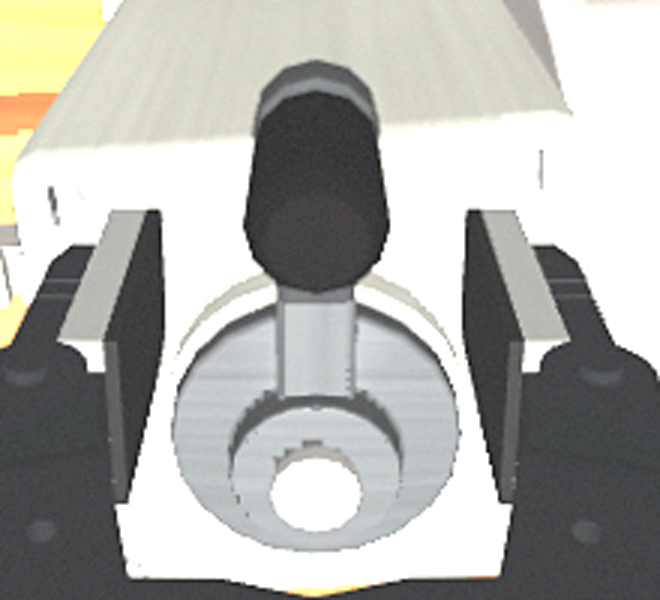

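Call:
move_arm([
  [0.005, 0, 0.15, 0],
  [0.005, 0, 0.29, 0],
  [0.005, 0, 0.29, 0],
  [0.005, 0, 0.29, 0],
])

```text
time: 5.62
tool_pos: [0.4684, 0.0632, 0.2419]
ee_rot: [2.22, 2.22, 0.002]
force: [-0.5, 0.5, 1.0]
width: 0.0423
```

Call:
move_arm([
  [0, 0, 0, 0],
  [0, 0, 0, 0],
  [0, 0, 0, 0],
  [0, 0, 0, 0],
], jaw=0)

```text
time: 6.12
tool_pos: [0.4684, 0.0632, 0.2423]
ee_rot: [2.219, 2.22, 0.003]
force: [-2.3, -1.3, 5.8]
width: 0.0212
```

```bash
python3 - <<'E'
from h import *
delta([.4677,.0628,.240],np.pi/2)
E
```

```text
t 6.12 pos [0.4684 0.0632 0.2423] yaw 1.571 q [-0.04  0.17 -0.17  1.22 -0.   -0.04] tilt [-0.001  0.003] F [-2.35 -1.26  5.77] w 0.0212
delta [-0.003 -0.006  0.019] turn 0.0
```

Call:
move_arm([
  [0, 0, -0.03, 0],
  [0, 0, -0.06, 0],
  [0, 0, -0.09, 0],
  [0, 0, -0.105, 0],
  [0, 0, -0.105, 0],
  [0, 0, -0.105, 0],
])

```text
time: 6.88
tool_pos: [0.469, 0.0631, 0.2546]
ee_rot: [2.219, 2.219, 0.003]
force: [5.8, -0.5, -7.1]
width: 0.0209
```

```bash
python3 - <<'E'
from h import *
delta([.4677,.0628,.2545],np.pi/2)
cv2.imwrite("pics/w3.png",snapshot("wrist"));cv2.imwrite("pics/s3.png",cv2.resize(snapshot("scene")[100:300,180:440],None,fx=3,fy=3))
E
```

```text
t 6.88 pos [0.469  0.0631 0.2546] yaw 1.571 q [-0.04  0.17 -0.14  1.26 -0.   -0.04] tilt [-0.001  0.004] F [ 5.75 -0.54 -7.05] w 0.0209
delta [-0.003 -0.01   0.001] turn -0.0
```

View pics/w3.png

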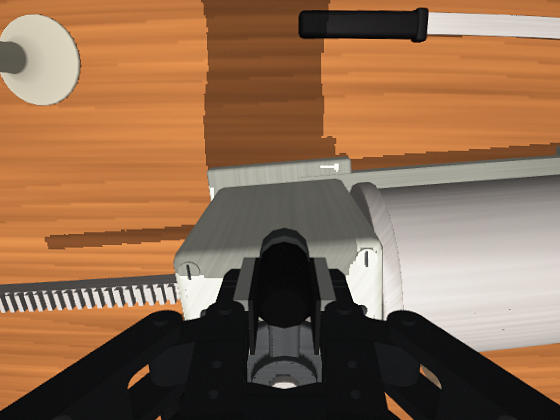

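View pics/s3.png

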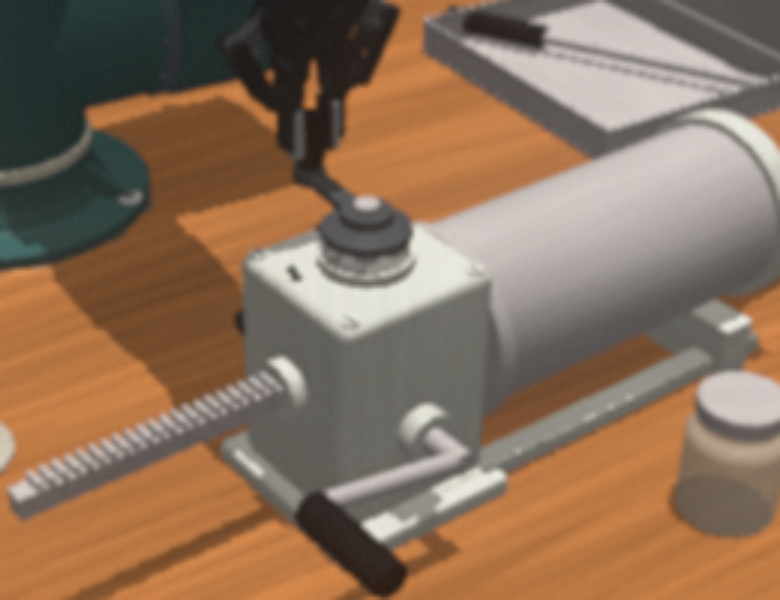

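Call:
move_arm([
  [0.03, 0.001, -0.005, 0.048],
  [0.061, 0.003, -0.005, 0.0955],
  [0.121, 0.012, -0.005, 0.191],
  [0.18, 0.027, -0.005, 0.2865],
  [0.237, 0.048, -0.005, 0.382],
  [0.237, 0.048, -0.005, 0.382],
])

```text
time: 7.72
tool_pos: [0.4749, 0.0916, 0.2548]
ee_rot: [2.616, 1.735, 0.003]
force: [4.1, -2.8, -8.0]
width: 0.0214
```

```bash
cat >> h.py <<'E'
def arc(al,r=.073,z=None,pv=(.542,.0625)):
    z=z or observe()["tool_pos"][2]
    p=np.array(pv)
    delta([p[0]-r*np.cos(al),p[1]+r*np.sin(al),z],np.pi/2-al)
    t=observe()["tool_pos"][:2]-p;F=observe()["force"];a=np.arctan2(t[1],-t[0]);
    print("al",a.round(3),"turn",(a+.08).round(3),"r",np.hypot(*t).round(4),"Ftan",round(F[0]*np.sin(a)+F[1]*np.cos(a),2),"Frad in",round(F[0]*np.cos(a)-F[1]*np.sin(a),2),"Tz",observe()["torque"].round(2))
E
python3 -c "
from h import *
arc(.4);arc(.82)"
```

```text
t 7.72 pos [0.4749 0.0916 0.2548] yaw 1.172 q [ 0.02  0.19 -0.12  1.26 -0.    0.42] tilt [0.    0.003] F [ 4.13 -2.77 -8.04] w 0.0214
delta [-0.006  0.001  0.   ] turn 0.001
al 0.41 turn 0.49 r 0.0731 Ftan -0.9 Frad in 4.89 Tz [-0.18 -0.77 -0.12]
t 7.72 pos [0.4749 0.0916 0.2548] yaw 1.172 q [ 0.02  0.19 -0.12  1.26 -0.    0.42] tilt [0.    0.003] F [ 4.13 -2.77 -8.04] w 0.0214
delta [0.242 0.054 0.   ] turn 0.402
al 0.41 turn 0.49 r 0.0731 Ftan -0.9 Frad in 4.89 Tz [-0.18 -0.77 -0.12]
```

Fz -8 N matches a lift of about 12 mm. I'll continue the swing to about turn 0.9.

Call:
move_arm([
  [0.06, 0.004, -0.004, 0.1],
  [0.121, 0.014, -0.004, 0.2],
  [0.182, 0.031, -0.004, 0.3],
  [0.242, 0.054, -0.004, 0.402],
  [0.242, 0.054, -0.004, 0.402],
])

```text
time: 8.35
tool_pos: [0.4921, 0.1159, 0.2549]
ee_rot: [2.92, 1.155, 0.003]
force: [3.3, -0.5, -8.4]
width: 0.0211
```

```bash
python3 -c "
from h import *
arc(.82)
cv2.imwrite('pics/w4.png',snapshot('wrist'))"
```

```text
t 8.35 pos [0.4921 0.1159 0.2549] yaw 0.754 q [ 0.07  0.22 -0.07  1.28 -0.    0.89] tilt [0.001 0.002] F [ 3.27 -0.47 -8.38] w 0.0211
delta [0.    0.001 0.   ] turn 0.003
al 0.82 turn 0.9 r 0.0731 Ftan 2.07 Frad in 2.57 Tz [ 0.18 -0.45 -0.02]
```

View pics/w4.png

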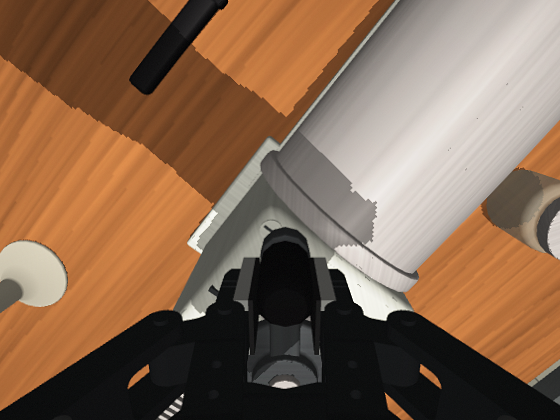

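Call:
move_arm([
  [0, 0, 0.012, 0],
  [0, 0, 0.022, 0],
  [0, 0, 0.022, 0],
])

```text
time: 8.78
tool_pos: [0.4919, 0.1158, 0.2524]
ee_rot: [2.919, 1.158, 0.004]
force: [1.8, 1.3, -4.9]
width: 0.021
```

Call:
move_arm([
  [0, 0, 0, 0],
  [0, 0, 0, 0],
  [0, 0, 0, 0],
], jaw=0.32)

```text
time: 9.15
tool_pos: [0.492, 0.1158, 0.2527]
ee_rot: [2.919, 1.158, 0.004]
force: [-1.2, 0.4, 0.0]
width: 0.0272
```

```bash
python3 -c "
from h import *
arc(.82)
a=snapshot('wrist');cv2.imwrite('pics/w5.png',a)
cv2.imwrite('pics/s5.png',cv2.resize(snapshot('scene')[100:300,180:440],None,fx=3,fy=3))"
```

```text
t 9.15 pos [0.492  0.1158 0.2527] yaw 0.755 q [ 0.07  0.22 -0.07  1.27 -0.    0.89] tilt [0.002 0.003] F [-1.24  0.37  0.03] w 0.0272
delta [0.002 0.    0.   ] turn 0.004
al 0.817 turn 0.897 r 0.0731 Ftan -0.65 Frad in -1.12 Tz [ 0.04 -0.01 -0.03]
```

View pics/w5.png

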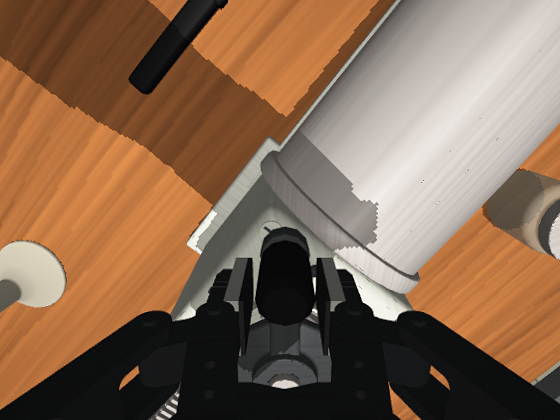

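View pics/s5.png

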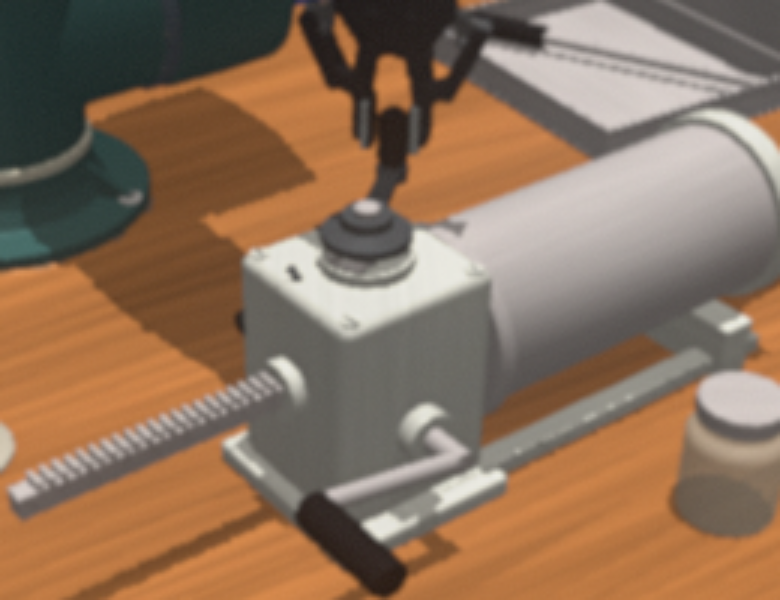

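```bash
cat >> h.py <<'E'
import sys,os
def chk(n,al):
    arc(al); a=snapshot('wrist');cv2.imwrite(f'pics/w{n}.png',a)
    p=cv2.cvtColor(a,cv2.COLOR_BGR2GRAY)[365:400,258:315]; m=p>130;ys,xs=np.nonzero(m);print("cap",m.sum(),xs.mean().round(1)+258,ys.mean().round(1)+365,ys.min()+365)
    s=snapshot('scene')[140:200,270:330]; cv2.imwrite(f'pics/s{n}.png',cv2.resize(s,None,fx=6,fy=6))
    ref=cv2.imread('pics/scene0.png')[165:186,294:311]  # hub cap at home
    S=snapshot('scene')[150:200,280:325];r=cv2.matchTemplate(cv2.resize(S,None,fx=4,fy=4,interpolation=cv2.INTER_CUBIC),cv2.resize(ref[:9],None,fx=4,fy=4,interpolation=cv2.INTER_CUBIC),cv2.TM_CCOEFF_NORMED);_,v,_,l=cv2.minMaxLoc(r);print("cap scene dy from home",l[1]/4+150-165,"dx",l[0]/4+280-294,round(v,2))
E
python3 -c "
from h import *
chk(6,.9)"
```

```text
t 9.25 pos [0.4919 0.1158 0.2526] yaw 0.756 q [ 0.07  0.22 -0.07  1.27 -0.    0.89] tilt [0.002 0.002] F [0.06 0.13 0.2 ] w 0.0271
delta [0.051 0.003 0.   ] turn 0.081
al 0.817 turn 0.897 r 0.0731 Ftan 0.13 Frad in -0.05 Tz [0.02 0.02 0.01]
cap 159 284.4 384.1 380
cap scene dy from home 22.75 dx 14.0 0.54
```

Call:
move_arm([
  [0.016, 0, 0, 0.025],
  [0.032, 0.001, 0, 0.05],
  [0.049, 0.002, 0, 0.076],
  [0.049, 0.002, 0, 0.076],
])

```text
time: 9.9
tool_pos: [0.4966, 0.1198, 0.2524]
ee_rot: [2.963, 1.04, 0.004]
force: [-0.2, 0.1, -0.4]
width: 0.0272
```

```bash
python3 -c "
from h import *
chk(7,.95)"
```

```text
t 9.9 pos [0.4966 0.1198 0.2524] yaw 0.675 q [ 0.08  0.23 -0.06  1.27 -0.    0.97] tilt [0.002 0.002] F [-0.24  0.1  -0.4 ] w 0.0272
delta [0.03  0.002 0.   ] turn 0.052
al 0.901 turn 0.981 r 0.0731 Ftan -0.13 Frad in -0.23 Tz [-0.02  0.02 -0.01]
cap 492 283.8 378.8 369
cap scene dy from home -12.0 dx -12.5 0.52
```

```bash
python3 -c "
import cv2,numpy as np
a=cv2.imread('pics/w6.png')[200:400,180:400];b=cv2.imread('pics/w7.png')[200:400,180:400]
cv2.imwrite('pics/w67.png',cv2.resize(cv2.convertScaleAbs(np.hstack([a,b]),alpha=1.7,beta=30),None,fx=1.8,fy=2.4))
cv2.imwrite('pics/s67.png',np.hstack([cv2.imread('pics/s6.png'),cv2.imread('pics/s7.png')]))"
```

```text
(no output)
```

View pics/w67.png

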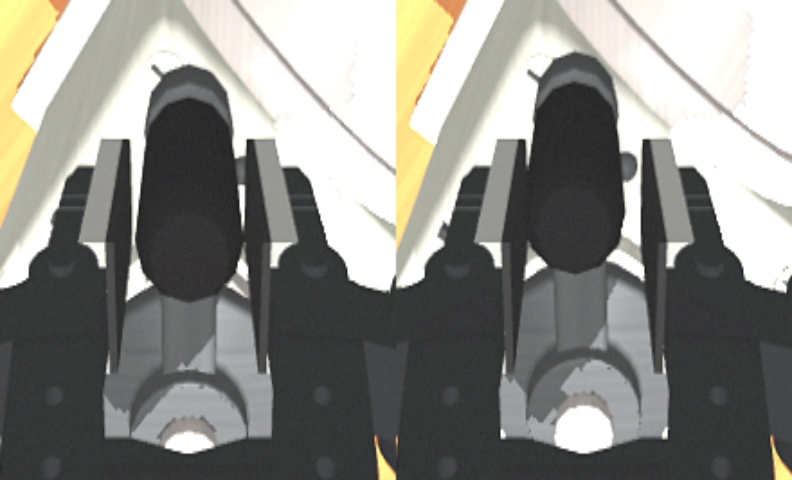

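View pics/s67.png

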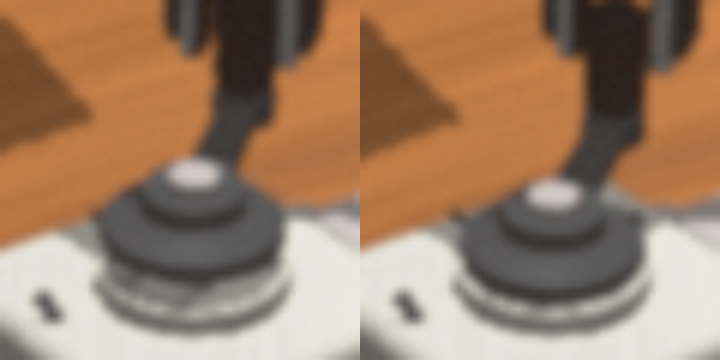

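```bash
python3 -c "
import cv2,numpy as np
a=cv2.imread('pics/scene0.png')[140:200,270:330]
cv2.imwrite('pics/s08.png',np.hstack([cv2.resize(a,None,fx=6,fy=6),cv2.imread('pics/s7.png')]))"
```

Call:
move_arm([
  [0, 0, 0, 0],
  [0, 0, 0, 0],
  [0, 0, 0, 0],
], jaw=0.6)

```text
time: 10.42
tool_pos: [0.4965, 0.1197, 0.2526]
ee_rot: [2.963, 1.042, 0.004]
force: [-0.6, -0.0, 0.8]
width: 0.0515
```

View pics/s08.png

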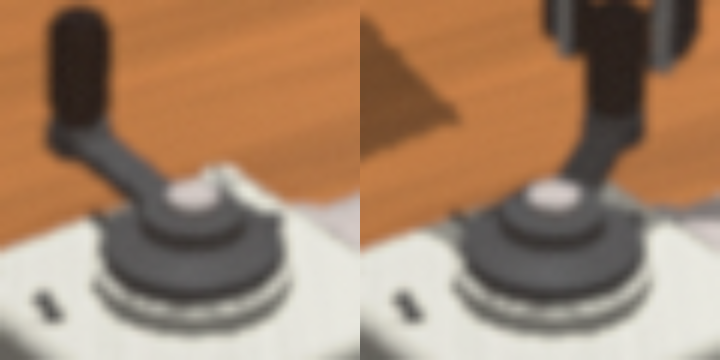

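Call:
move_arm([
  [0, 0, -0.2, 0],
  [0, 0, -0.5, 0],
  [0, 0, -0.7, 0],
  [0, 0, -0.7, 0],
  [0, 0, -0.7, 0],
])

```text
time: 11.05
tool_pos: [0.4961, 0.1197, 0.3359]
ee_rot: [2.963, 1.042, 0.003]
force: [0.2, 0.1, -0.4]
width: 0.0511
```

```bash
python3 -c "
from h import *
arc(.9)
a=snapshot('wrist');print(proj('wrist',[.542,.0625,.227]),proj('wrist',[.542-.075*np.cos(.87),.0625+.075*np.sin(.87),.2615]));b=snapshot('scene')[90:300,170:450]
cv2.imwrite('pics/w9.png',a);cv2.imwrite('pics/s9.png',cv2.resize(b,None,fx=2.8,fy=2.8))"
```

```text
t 11.05 pos [0.4961 0.1197 0.3359] yaw 0.676 q [ 0.08  0.23  0.15  1.49 -0.    0.97] tilt [0.002 0.002] F [ 0.23  0.05 -0.35] w 0.0511
delta [0.003 0.003 0.   ] turn 0.005
al 0.895 turn 0.975 r 0.0734 Ftan 0.21 Frad in 0.11 Tz [0.04 0.01 0.03]
[283.50923283 301.00740409] [280.00459716 223.26377432]
```

View pics/w9.png

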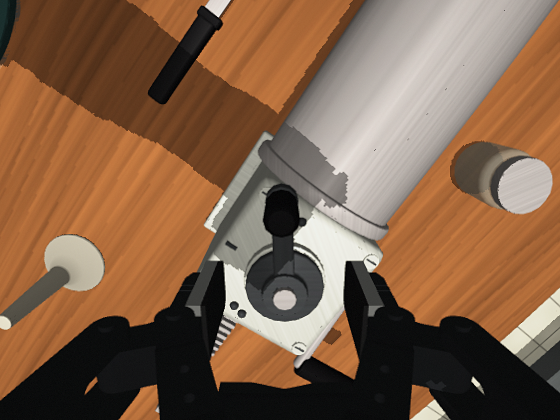

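View pics/s9.png

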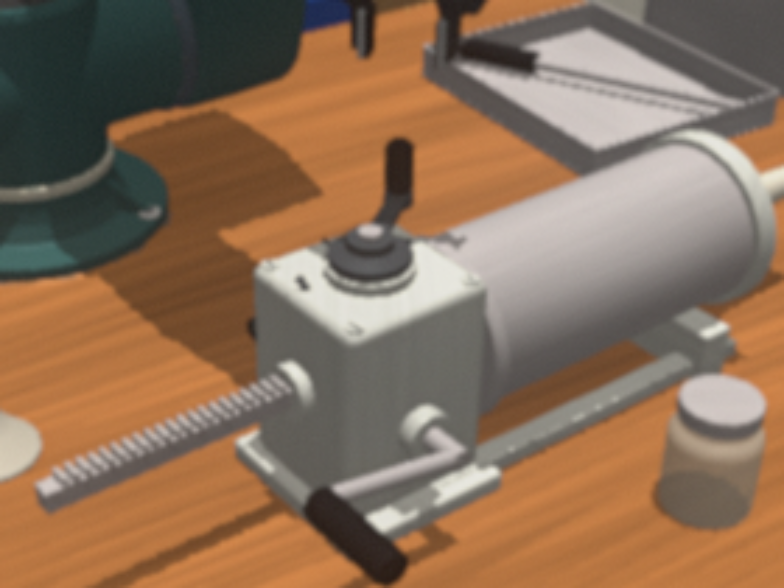

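```bash
python3 -c "
from cell import *
print(finish_job(), observe()['time'])"
```

```text
the job is handed in; nothing more can be done
the job is handed in; nothing more can be done
```

The selector is in the slow gear's notch, let go, and the job was handed in at about 11 s of the 64 s allowed.

- **Lift:** I gripped the knob and pulled it up about 12 mm. The downward pull on the tool was 7–8.4 N, in line with the spring and weight at that height.
- **Swing:** I carried it clockwise, clear of the ring, to a turn of about 0.90 rad. There I set it down on the ring and opened the jaws to a loose 27 mm cage round the knob.
- **Finding the notch:** I nudged it on, riding on its spring, and it dropped at a turn of about 0.95 rad. The tangential force on the tool was near zero after the drop, and I did not push any further.
- **Release:** I opened the jaws and raised the arm about 83 mm straight up.

**Last checks:**
- **Height:** The hub cap sits at the same height in the scene picture as it did when home in neutral.
- **Angle:** In the wrist picture the knob is where a turn of about 0.95 rad would put it, a little short of the single pip, inside the 0.85 to 1.65 rad range.
- **Contact:** The gripper is clear of the knob and the tool force is about zero.
- **Other things:** The nozzle, knife and jar look undisturbed, and nothing came near them.

My automatic cap-height match in the scene picture gave poor results (match score about 0.5). I judged the drop by comparing the pictures and from the change in the wrist view instead.

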